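# Open the peg jar in its holder

## Task

The lid of the glass peg jar is on tight: press the clamp's lever all the way down so that the jar is held fast in the V-block, then unscrew the metal lid anticlockwise without letting the jar turn, and stop turning as soon as its threads let go. Lift the lid straight up and finish while still holding it in the gripper, level, just above the open mouth (about 2 cm clear), with the jar still clamped and the toys around it left alone.

Things in the scene. Friction and masses are not known exactly. Their poses are not given: they have to be found in the camera images.
- vice: Jar-holding board, fixed: pine base 110 (x) x 255 (y, from -165 to +90) x 18 mm. Origin on the table below where the jar stands once home in the V-block; z up. Dark wooden V-block (45 degree faces, top at z 70 mm) on the +y side; on the -y side a sliding jaw (top at z 66) driven by a steel cam-lever clamp, whose lever pivots about an axis along the board's x through (0, -125, 50) mm.
- lever (a joint): Clamp lever, rad. 0 = open, leaning 10 degrees from upright away from the jar (to the board's -y); grows as it swings outward and down to its stop at 1.35 (3 degrees above level). Its cam moves the jaw 12.5 mm to the V-block, meets the jar at 0.7 to 0.9, has it home near 1.08, then squeezes it, 45 N when fully down; takes 6 to 11 N at the knob, stays where it is left. Starts at 0 to 0.2.
- lever_knob (a point): Centre of the wooden ball knob, 24 mm across, on the 10 mm steel lever rod, 108 mm from the pivot. Open: z about 156 mm, 144 mm from the jar axis; fully down: z about 55 mm, 233 mm from it. Can be pinched from above, fingers closing along the board's x, and led down its arc (the ball turns between the pads).
- jar: Clear glass twist-off jar of small pine pegs, loose, 66 mm across, 103 mm tall without lid, 0.3 to 0.55 kg. Stands on the board (foot at z 18 mm) 1 to 4 mm short of the V-block, slides home when clamped; unclamped it turns along with the lid. Origin at the centre of its foot, z up, yaw random. Straight sides to 73 mm, then a sloping shoulder to the neck at 85 mm.
- jar_mouth (a point): Centre of the jar's rim, on its axis, 103 mm above its foot.
- jar_seam (a point): Point on the moulded seam on the jar's side, 33 mm from its axis along the jar's x, 40 mm above the foot.
- cap: Round tin-plate lid, 60 mm across, 15 mm tall, 0.065 kg, tight on the jar. Origin at the centre of its lower edge (12 mm below the jar's rim, 91 mm above its foot when tight), z up. Right-hand, three lugs: anticlockwise from above it rises 2.8 mm and comes free after 56 degrees (0.98 rad), blocked again at 100 degrees; lifts off between 60 and 95. Breaking loose takes about 0.5 N m.
- cap_dot (a point): Small embossed dot on the lid's side, 30 mm from its axis along the lid's x, 8.5 mm above its lower edge. It lies in line with the jar's x axis (same yaw) when the lid is tight.
- pad: Rubber pad on the sliding jaw, 46 mm wide, 38 mm tall, moving with the jaw. Origin is the same as the board's when the clamp is open; 43 mm from the place's centre to the pad's face then.
- owl: Bystander: wooden owl rattle standing upright, 50 mm across, 77 mm tall. Origin under its centre.
- ball: Bystander: hollow walnut ball, 52 mm across, on a small flat beside the board. Origin under its centre.
- tile_a: Bystander: plastic hexagon tile, 60 mm over corners, 8 mm thick, lying beside the board. Origin under its centre.
- tile_b: Bystander: a second tile like tile_a.
- mallet: Bystander: wooden xylophone mallet lying down, 220 mm long with a 24 mm bead head. Origin on the table 85 mm from the head along the stick.
- paint_pot: Bystander: small squat closed pot with a plastic lid and a paper label, 60 mm across, 58 mm tall, standing alone, not to be opened. Origin under its centre.
Mind the look-alikes: they are no part of the job. Of the things like the cap, leave any that is blue; of the rest the larger one is meant.

How it is judged:
By the outcome, as a careful person would: the job done as asked, in the order asked, and still so for the second after the job is handed in, while the arm keeps its last pose, push and grip.
It also fails if it takes over 48 s, if anything falls off the work surface, if the arm or the gripper's body presses on something with over 40 N, if the wrist force passes 120 N, or if a joint passes its speed limit or range.

## Robot

A 6-joint arm with a two-finger parallel gripper is mounted at the origin on the work surface. World frame = base frame: x ahead of the robot, y to its left, z up, the work surface at z = 0. Lengths are in mm, angles in rad, forces in N, time in s.
With the tool pointing down it reaches from about 350 to 975 mm from the base axis. Payload 7.1 kg.
Tool frame: the origin (TCP) lies on the centre line of the jaws, within the pads' length; the fingertips stand 17 mm ahead of it and the grasp point (between the pads) lies 2 mm behind it (tip_extent is the distance from the TCP to the fingertips, in mm); z points along the fingers, y is the line along which they close (so a half turn about z gives the same grasp; the last joint's range is limited). The gripper opens to 88 mm and grips with 3 to 60 N. Pads are 20 mm wide; open, the fingers measure 115 mm over their backs; the gripper's body (75 mm by 178 mm) begins 61 mm behind the grasp point.
Start: joints at [-1.286, 0.423, 1.63, -0, 1.089, -0.019], TCP at [186.986, -596.357, 239.675] pointing down, gripper open.
Joint ranges: [-3, 3], [-0.9, 2.11], [0.09, 2.58], [-1.31, 4.45], [0.11, 2.69], [-2.54, 2.54]. Speed limits (rad/s): [2.39, 2.39, 3.01, 3.14, 3.14, 3.14].

## Interface

Orientations are given as a rotation vector (axis times angle).
In Python, from workcell import get_obs, get_image, camera_model, close_job, look_for, outline_of, pinpoint, tip_extent gives the robot as it stands.
- The arm moves only by the shell command python3 -m jog 'ROWS'. ROWS is text: rows parted by semicolons, each of 7 numbers parted by spaces: the shift along the tool's x, y, z as a fraction of full scale, then the turn, a rotation vector about the tool's x, y, z as a fraction of full scale, then the closure, from -1 (fully open) to 1 (shut). A call has 1 to 8 rows; each row is the pose to reach, as a shift and turn from the pose commanded when the call began, along the tool's axes at that moment; what a row does not reach only later rows make up. Full scale, the value 1, is 0.2 m for a shift and 30 degrees for a turn. A row lasts 1/10 s, in which the tool goes at most 50 mm and 8.59 degrees, less where a joint would pass 70% of its speed; a pose out of reach is approached as far as the arm can. A call with a number of a shift or a turn outside -1 to 1 is refused whole. A call with a gripper value outside its range is refused whole. The fingers move at their own pace and stop on an object; the grip force is fixed at half the most. Time passes only in rows, so rows that repeat a pose let the fingers close. It gives the time, the measured TCP pose, the force, the opening and the grip force at its end, in the units of the state.
- get_obs(): the state, without advancing time (a new reading comes with each control period).
- get_image(name): name is "side" or "top"; returns the picture (420x560x3 uint8, red, green, blue); there is no depth.
- camera_model(name): a dict with "fx", "fy", "cx", "cy" (pixels), "dist_coeffs" ([k1, k2, p1, p2, k3] as OpenCV has them; the pictures are not rectified), "origin" and "orientation" of the camera in the world. Camera axes: x right, y down, z forward; pixel columns grow to the right and rows downward; lengths in mm; the calibration is good to about 2 mm. A picture is of the moment at which its call begins. camera_model takes no time and is no camera call.
- close_job(): hands the job in; it is judged then, once.
Trained networks look in the newest picture that a camera, given by its name, has taken for a name from the list of things; names that differ only in an ending like _2 or _b are one class to them, and where a whole thing is asked for, a point or a joint stands for the part that bears it (a point fixed in the world has none). Each returns a list of dicts, best first, with "confidence" (0 to 1); they miss things now and then, are a little off and sometimes report something else, mostly with a low value. They report only what shows in the picture. A call takes as long as a camera call. They do not tell look-alikes from the thing itself.
- look_for(target, camera): "xyz" ([x, y, z] in mm, in the coordinates of the camera as it stood for that picture, good to about 4 mm: the middle of the surface that is visible of it).
- outline_of(target, camera): "mask" (420x560 bool, what is visible of it).
- pinpoint(target, camera): "xyz" ([x, y, z] in mm, in the coordinates of the camera as it stood for that picture, good to about 4 mm: a listed point, or the origin of a listed thing).
The state is a dict: "t": time; "qpos": joint angles; "qvel": joint speeds; "joint_torque": joint torques, N m; "ee_pos": TCP position; "orientation": TCP orientation; "ft_force": force on the tool from outside, world axes, zero at the start; "moment": the same for the moment, N m; "width": finger opening in mm; "grasp_force": force on a finger pad.
Only numpy, scipy, OpenCV 4.12 (cv2) and the standard library are available. Lean on these libraries where they do the work, as an engineer would, in place of code of your own. Each camera call takes 0.05 s, during which the arm holds its last target. There are 200 camera calls.

## Working session

There is one attempt and no reset: what is moved stays moved. The work goes in short steps, Python scripts to look and compute and a shell command to move; the robot and the scene stay as the last step left them, time stands still between calls to the robot, and variables do not carry over. Pictures are saved under pics/ and viewed, at most 10 in all, crops included, and the job is handed in when it is done.

```bash
mkdir -p pics; cat > h.py <<'E'
import numpy as np, cv2
from scipy.spatial.transform import Rotation as R
from workcell import *
np.set_printoptions(precision=1,suppress=True)
def cam(n):
    m=camera_model(n); o=np.array(m["orientation"],float)
    Rm=o if o.shape==(3,3) else (R.from_rotvec(o).as_matrix() if o.size==3 else R.from_quat(o).as_matrix())
    return m,Rm,np.array(m["origin"],float)
def w(n,p):
    m,Rm,o=cam(n); return Rm@np.array(p)+o
def pix(n,P):
    m,Rm,o=cam(n); c=Rm.T@(np.array(P,float)-o)
    K=np.array([[m["fx"],0,m["cx"]],[0,m["fy"],m["cy"]],[0,0,1]])
    return cv2.projectPoints(c.reshape(1,3),np.zeros(3),np.zeros(3),K,np.array(m["dist_coeffs"]))[0].ravel()
def tool(d):
    s=get_obs(); return R.from_rotvec(s["orientation"]).as_matrix().T@np.array(d)/200
E
python3 - <<'E'
from h import *
for n in("side","top"):
    cv2.imwrite(f"pics/{n}0.png",get_image(n)[:,:,::-1]); m=camera_model(n); print(n,m["origin"],m["orientation"],m["fx"])
    for t in("vice","lever_knob","jar_mouth","jar_seam","cap","cap_dot","pad","jar"):
        for r in pinpoint(t,n)[:3]:
            p=w(n,r["xyz"]);print(t,round(r["confidence"],2),p,pix(n,p))
s=get_obs();print(s,tip_extent if not callable(tip_extent) else tip_extent()); print(R.from_rotvec(s["orientation"]).as_matrix())
E
```

```text
side [ 504.1 -810.8 1112.7] [-2.4  0.1 -0. ] 487.3488635105051
vice 0.88 [581.4 180.1   3.5] [268.  189.3]
lever_knob 0.57 [564.3  20.2 153.1] [266.1 196.9]
jar_mouth 0.77 [582.5 173.8 122. ] [268.8 163.3]
jar_seam 0.54 [607.5 157.1  58.8] [277.5 182.2]
cap 0.73 [582.3 173.2 110.1] [268.7 166.4]
cap 0.65 [455.1 248.3  -2.5] [226.4 176.4]
cap 0.63 [439.4  64.    0.5] [221.8 222.2]
cap_dot 0.65 [431.8 255.2  10.2] [218.7 172.3]
cap_dot 0.63 [457.7  51.9  11.6] [228.  222.8]
cap_dot 0.52 [604.5 161.8 117.6] [276.8 167.1]
pad 0.56 [585.6 178.1  -2.6] [269.4 191.1]
pad 0.45 [579.4 181.2  21.6] [267.3 185.1]
jar 0.53 [582.7 182.3  18.8] [268.4 185.4]
jar 0.4 [608.9 163.1 119.4] [278.3 166.2]
top [ 359.4   37.3 1171.5] [-2.1  2.1 -0.2] 453.98158292613743
vice 0.74 [579.2 174.5   0.2] [226.3 213.2]
vice 0.74 [581.9 176.1 118.2] [219.9 203. ]
lever_knob 0.6 [565.   19.3 151.4] [286.4 206.4]
jar_mouth 0.57 [578.5 179.1 115. ] [218.8 204.7]
jar_mouth 0.38 [695.6 218.8  -1.1] [210.3 170.7]
jar_seam 0.63 [611.8 159.1  55.9] [230.1 196.4]
cap 0.76 [442.8  66.6  -6.4] [267.9 265.1]
cap 0.65 [579.  173.7 110.7] [221.3 204.8]
cap 0.56 [450.  246.2  -2.4] [198.2 263. ]
cap_dot 0.75 [603.  161.9 120. ] [225.9 194.1]
cap_dot 0.57 [460.   51.1   7.2] [273.8 257.9]
cap_dot 0.47 [429.  256.3   6.7] [193.5 271. ]
jar 0.46 [578.1 172.5  18.5] [226.3 212.3]
{'t': 0.9, 'qpos': array([-1.3,  0.4,  1.6, -0. ,  1.1, -0. ]), 'qvel': array([-0.,  0., -0., -0., -0.,  0.]), 'joint_torque': array([  0. , -54.5, -27.4,   0.1,   0. ,   0. ]), 'ee_pos': array([ 187. , -596.4,  239.7]), 'orientation': array([3.1, 0.5, 0. ]), 'ft_force': array([ 0. , -0.3,  0.4]), 'moment': array([ 0.1, -0. , -0. ]), 'grasp_force': 0.0, 'width': 87.69901346964589} 17.0
[[ 1.   0.3  0. ]
 [ 0.3 -1.  -0. ]
 [-0.   0.  -1. ]]
```

View pics/side0.png

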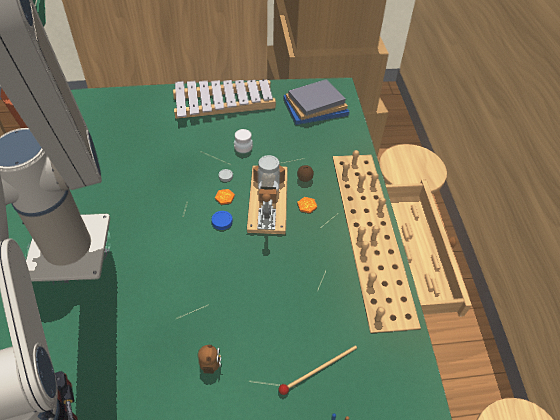

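View pics/top0.png

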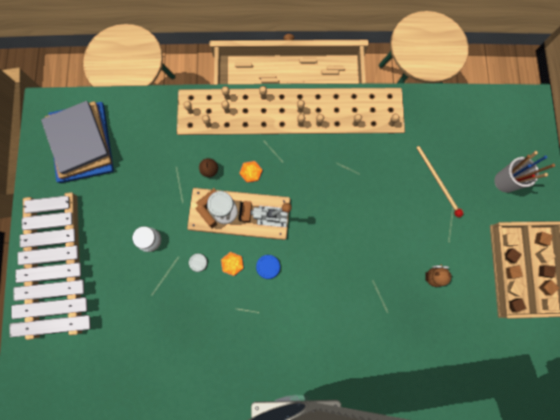

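```bash
python3 - <<'E'
from h import *
a=cv2.imread("pics/side0.png")[140:265,190:330];b=cv2.imread("pics/top0.png")[160:285,180:325]
f=lambda i:cv2.resize(i,(400*1,int(400*i.shape[0]/i.shape[1])),interpolation=cv2.INTER_CUBIC)
a,b=f(a),f(b);h=min(len(a),len(b));cv2.imwrite("pics/z0.png",np.hstack([a[:h],b[:h]]))
v=np.array([580,176.5,0]);k=np.array([564.7,19.8,152])
y=(v-k)[:2];y/=np.hypot(*y);x=np.array([y[1],-y[0]])
print(x,y,np.degrees(np.arctan2(x[1],x[0])))
for n in("side","top"):
  print(n,"knob",pix(n,k),[pix(n,np.r_[v[:2]+sx*x+sy*y,18]) for sx,sy in((-55,-165),(55,-165),(55,90),(-55,90))])
E
```

```text
[ 1.  -0.1] [0.1 1. ] -5.576614752991639
side knob [266.3 197.3] [array([246.4, 230.1]), array([285.5, 231.1]), array([285.9, 166.3]), array([251. , 165.4])]
top knob [286.2 206.5] [array([286.6, 238.1]), array([290.1, 196.3]), array([192.8, 188.2]), array([187.6, 229.7])]
```

View pics/z0.png

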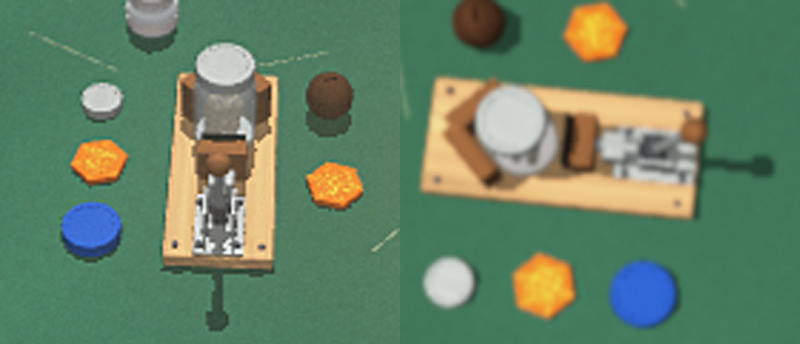

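```bash
cat >> h.py <<'E'
def go(P,ang=None):
    "full shift/turn in tool units to world TCP P, tool-x heading ang (deg), tool kept vertical"
    s=get_obs(); Rm=R.from_rotvec(s["orientation"]); d=tool(np.array(P)-s["ee_pos"])
    if ang is None: rv=np.zeros(3)
    else:
        a=np.radians(ang); T=R.from_matrix(np.array([[np.cos(a),np.sin(a),0],[np.sin(a),-np.cos(a),0],[0,0,-1]]))
        rv=(Rm.inv()*T).as_rotvec()/np.radians(30)
    print("shift",np.round(d,4),"turn",np.round(rv,3),"t",s["t"],"heading",np.degrees(np.arctan2(*Rm.as_matrix()[[1,0],[0,0]])))
E
python3 -c "
from h import *
go((564.7,19.8,230),84.4)"
```

```text
shift [ 2.7 -2.4  0. ] turn [ 0.   0.  -2.2] t 0.9 heading 17.402792011438414
```

```bash
sed -i 's/np.round(d,4)/np.round(d,4).tolist()/;s/np.round(rv,3)/np.round(rv,3).tolist()/' h.py
python3 -m jog '0.16 -0.14 0 0 0 -0.15 -1; 0.32 -0.28 0 0 0 -0.3 -1; 0.48 -0.42 0 0 0 -0.45 -1; 0.64 -0.56 0 0 0 -0.6 -1; 0.8 -0.7 0 0 0 -0.75 -1; 0.95 -0.83 0 0 0 -0.9 -1'; python3 -c "
from h import *
go((564.7,19.8,230),84.4)"
```

```text
t: 1.5
ee_pos: [319.3, -379.5, 239.8]
orientation: [2.907, 1.192, 0.0]
ft_force: [0.5, -0.2, 0.1]
width: 87.2
grasp_force: 0.0
shift [2.2755, -0.5608, 0.0492] turn [0.001, 0.0, -1.327] t 1.5 heading 44.58241066559364
```

```bash

python3 -m jog '0.2 -0.05 0 0 0 -0.15 -1; 0.4 -0.1 0 0 0 -0.3 -1; 0.6 -0.15 0 0 0 -0.45 -1; 0.8 -0.2 0 0 0 -0.6 -1; 1 -0.25 0 0 0 -0.75 -1'; python3 -c "
from h import *
go((564.7,19.8,230),84.4)"
```

```text
t: 2.0
ee_pos: [427.3, -204.0, 240.0]
orientation: [2.618, 1.736, 0.001]
ft_force: [0.1, -1.1, 0.2]
width: 87.6
grasp_force: 0.0
shift [1.2982, 0.1974, 0.0499] turn [0.001, 0.0, -0.577] t 2.0 heading 67.08878682241095
```

```bash

python3 -m jog '0.2 0.03 0 0 0 -0.1 -1; 0.4 0.06 0 0 0 -0.2 -1; 0.6 0.09 0 0 0 -0.3 -1; 0.8 0.12 0 0 0 -0.4 -1; 1 0.15 0.05 0 0 -0.5 -1;1 0.15 0.05 0 0 -0.577 -1'; python3 -c "
from h import *
go((564.7,19.8,150),84.4)"
```

```text
t: 2.6
ee_pos: [534.3, -29.8, 229.0]
orientation: [-2.324, -2.113, -0.001]
ft_force: [0.0, -1.3, -0.3]
width: 87.9
grasp_force: 0.0
shift [0.2609, 0.1274, 0.3955] turn [0.001, -0.002, 0.005] t 2.6 heading 84.54554097727387
```

```bash

python3 -m jog '0.13 0.063 0 0 0 0 -1; 0.261 0.127 0 0 0 0 -1; 0.261 0.127 0.15 0 0 0 -1; 0.261 0.127 0.3 0 0 0 -1; 0.261 0.127 0.396 0 0 0 -1; 0.261 0.127 0.396 0 0 0 -1'; python3 - <<'E'
from h import *
go((564.7,19.8,150),84.4)
cv2.imwrite("pics/s1.png",cv2.resize(get_image("side")[140:260,190:340,::-1],(750,600),interpolation=cv2.INTER_CUBIC))
for r in pinpoint("lever_knob","side")[:2]: print(r["confidence"],w("side",r["xyz"]))
E
```

```text
t: 3.2
ee_pos: [561.2, 16.2, 147.9]
orientation: [-2.328, -2.104, 0.006]
ft_force: [-0.0, -0.4, -0.5]
width: 87.6
grasp_force: 0.0
shift [0.0196, 0.0156, -0.0104] turn [-0.01, 0.001, -0.006] t 3.2 heading 84.22883136584917
0.55 [564.2  18.2 152.3]
0.45 [511. 373.  -1.]
```

View pics/s1.png

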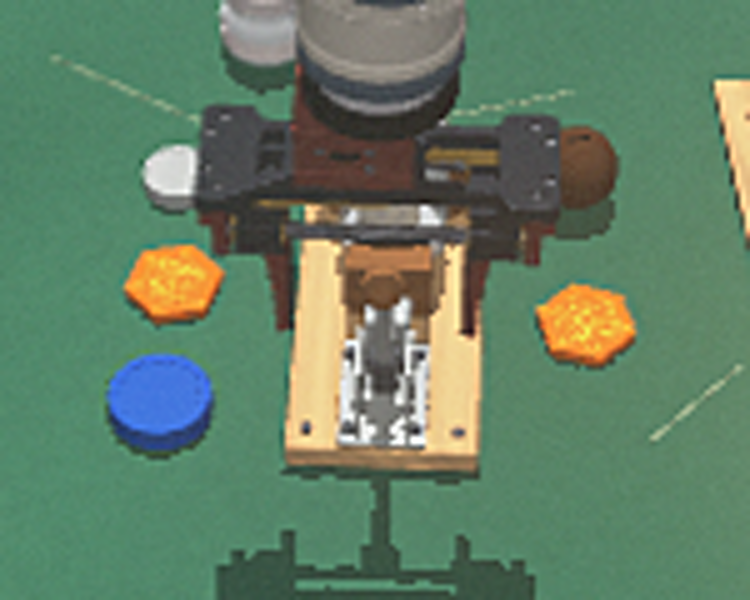

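```bash

python3 -m jog '0 0 0 0 0 0 0;0 0 0 0 0 0 1;0 0 0 0 0 0 1; 0 0 0 0 0 0 1; 0 0 0 0 0 0 1; 0 0 0 0 0 0 1'; python3 - <<'E'
from h import *
go((564.7,19.8,150),84.4)
E
```

```text
t: 3.9
ee_pos: [563.1, 16.1, 150.6]
orientation: [2.331, 2.106, 0.0]
ft_force: [-0.1, -0.2, -0.1]
width: 43.4
grasp_force: 0.0
shift [0.0191, 0.0059, 0.0031] turn [0.0, -0.0, -0.006] t 3.9 heading 84.2164692865768
```

```bash

python3 -m jog '0.016 0 0 0 0 0 1;0.016 0 0 0 0 0 1;0.016 0 0 0 0 0 1; 0.016 0 0 0 0 0 1; 0.016 0 0 0 0 0 1; 0.016 0 0 0 0 0 1'; python3 - <<'E'
from h import *
s=get_obs();print(s["ft_force"],s["moment"],s["width"],s["grasp_force"])
go((564.7,19.8,150),84.4)
E
```

```text
t: 4.5
ee_pos: [564.2, 19.5, 150.5]
orientation: [2.33, 2.106, 0.002]
ft_force: [6.2, 1.9, -4.3]
width: 22.5
grasp_force: 30.0
[ 6.2  1.9 -4.3] [ 0.2 -0.9  0. ] 22.496655373268663 29.999262392520905
shift [0.002, 0.0025, 0.0026] turn [0.003, -0.001, -0.006] t 4.5 heading 84.21309829918191
```

```bash

python3 -m jog '-0.044 0 0.016 0 0 0 1;-0.087 0 0.036 0 0 0 1;-0.127 0 0.061 0 0 0 1;-0.166 0 0.088 0 0 0 1;-0.201 0 0.119 0 0 0 1;-0.235 0 0.152 0 0 0 1;-0.264 0 0.189 0 0 0 1;-0.291 0 0.228 0 0 0 1'; python3 -m jog '0 0 0 0 0 0 1'; python3 - <<'E'
from h import *
for r in pinpoint("lever_knob","side")[:2]: print(r["confidence"],w("side",r["xyz"]))
s=get_obs();P=s["ee_pos"]+[0,0,2]; v=np.array([580,176.5]);y=np.array([.0972,.995])
print(s["ft_force"],s["moment"],s["width"],P,"lev",np.degrees(np.arctan2(-(P[:2]-v)@y-125,P[2]-50)),np.hypot((P[:2]-v)@y+125,P[2]-50))
E
```

```text
t: 5.3
ee_pos: [557.7, -39.2, 105.8]
orientation: [2.33, 2.106, 0.0]
ft_force: [-0.3, -0.5, 9.5]
width: 22.4
grasp_force: 30.0
t: 5.4
ee_pos: [557.5, -39.8, 104.8]
orientation: [2.33, 2.106, -0.001]
ft_force: [1.6, -6.0, -2.9]
width: 22.1
grasp_force: 30.0
0.55 [564.2  18.2 152.3]
0.45 [511. 373.  -1.]
[ 2.5 -7.  -2.4] [-1.  -0.5 -0. ] 22.54060030417922 [557.5 -39.8 106.8] lev 58.401628689924124 108.47136568400693
```

```bash

python3 -m jog '-0.023 0 0.041 0 0 0 1;-0.043 0 0.084 0 0 0 1;-0.058 0 0.128 0 0 0 1;-0.070 0 0.174 0 0 0 1;-0.078 0 0.220 0 0 0 1;-0.082 0 0.261 0 0 0 1;-0.082 0 0.275 0 0 0 1;-0.082 0 0.275 0 0 0 1'; python3 - <<'E'
from h import *
s=get_obs();P=s["ee_pos"]+[0,0,2]; v=np.array([580,176.5]);y=np.array([.0972,.995])
print(s["ft_force"],s["moment"],s["width"],P,"lev",np.degrees(np.arctan2(-(P[:2]-v)@y-125,P[2]-50)),np.hypot((P[:2]-v)@y+125,P[2]-50))
E
```

```text
t: 6.25
ee_pos: [555.7, -55.9, 50.1]
orientation: [2.33, 2.106, -0.002]
ft_force: [0.1, -7.0, 1.7]
width: 22.6
grasp_force: 30.0
[ 0.1 -7.   1.7] [-1.  -0.1 -0. ] 22.59578622658903 [555.7 -55.9  52.1] lev 88.91732615055592 108.6457185309199
```

```bash

python3 -m jog '0 0 0.01 0 0 0 1;0 0 0.02 0 0 0 1;0 0 0.02 0 0 0 1'; python3 -m jog '0 0 0.01 0 0 0 1;0 0 0.02 0 0 0 1;0 0 0.02 0 0 0 1'
```

```text
t: 6.55
ee_pos: [555.8, -55.8, 46.5]
orientation: [2.33, 2.106, -0.001]
ft_force: [-1.7, -5.6, 6.1]
width: 22.7
grasp_force: 30.0
t: 6.85
ee_pos: [555.9, -55.7, 43.8]
orientation: [2.33, 2.106, -0.001]
ft_force: [-6.2, -5.5, 21.3]
width: 22.7
grasp_force: 30.0
```

```bash

python3 -m jog '0 0 0.01 0 0 0 1;0 0 0.01 0 0 0 1'; python3 -m jog '0 0 -0.015 0 0 0 1;0 0 -0.015 0 0 0 0.2;0 0 -0.015 0 0 0 -0.1;0 0 -0.015 0 0 0 -0.1;0 0 -0.015 0 0 0 -0.1'; python3 -m jog '0 0 -0.2 0 0 0 -0.3;0 0 -0.4 0 0 0 -1;0 0 -0.6 0 0 0 -1;0 0 -0.75 0 0 0 -1;0 0 -0.75 0 0 0 -1'; python3 - <<'E'
from h import *
for n in("side","top"):
  I=get_image(n); cv2.imwrite(f"pics/{n}2.png",I[:,:,::-1])
  for t in("lever_knob","cap","jar_mouth","jar_seam","cap_dot","vice"):
    for r in pinpoint(t,n)[:3]: print(n,t,r["confidence"],w(n,r["xyz"]))
a=cv2.imread("pics/side2.png")[140:260,190:340];b=cv2.imread("pics/top2.png")[160:280,180:330]
cv2.imwrite("pics/z2.png",cv2.resize(np.hstack([a,b]),(800,320),interpolation=cv2.INTER_CUBIC))
E
```

```text
t: 7.05
ee_pos: [555.9, -55.6, 42.5]
orientation: [2.33, 2.106, -0.001]
ft_force: [-8.9, -2.8, 28.4]
width: 22.7
grasp_force: 30.0
t: 7.55
ee_pos: [555.6, -54.7, 42.4]
orientation: [-2.33, -2.106, 0.001]
ft_force: [0.3, -0.1, -0.2]
width: 47.4
grasp_force: 0.0
t: 8.05
ee_pos: [558.4, -55.1, 197.0]
orientation: [2.326, 2.103, 0.008]
ft_force: [0.7, -0.2, -0.5]
width: 84.6
grasp_force: 0.0
side lever_knob 0.46 [557.2 -53.1  59. ]
side cap 0.6 [453.6 243.2   2.3]
side cap 0.58 [439.9  63.4  -2.2]
side cap_dot 0.91 [455.2  47.   13.8]
side cap_dot 0.53 [431.3 256.    7.9]
side vice 0.74 [581.7 179.6   1.8]
top cap 0.89 [581.1 177.1 109.7]
top cap 0.72 [440.4  68.8  -1.3]
top cap 0.71 [450.7 247.2  -1.9]
top jar_mouth 0.61 [580.7 181.4 115.1]
top jar_seam 0.46 [608.4 162.2  58.6]
top jar_seam 0.39 [603.  166.8 119.2]
top cap_dot 0.81 [603.1 164.8 118. ]
top cap_dot 0.8 [462.3  52.5   8.9]
top cap_dot 0.74 [433.  254.3   6.3]
top vice 0.96 [581.3 175.7  -3.7]
```

View pics/z2.png

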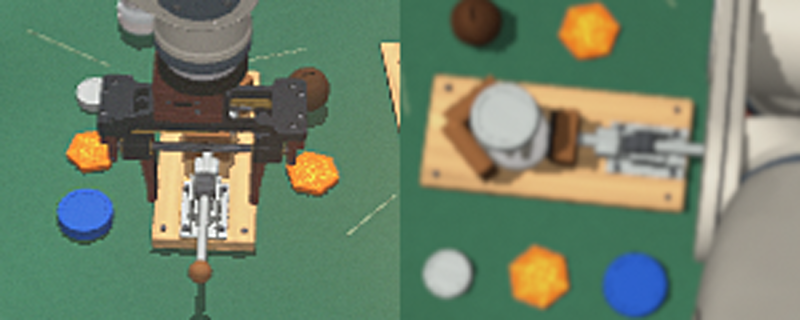

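```bash
python3 - <<'E'
from h import *
from scipy.optimize import minimize
v=np.array([580.5,177]);y=np.array([.0972,.995])
for a in(1.0,1.15,1.25,1.35):
  t=a+np.radians(10); P=np.r_[v-y*(125+108*np.sin(t)),50+108*np.cos(t)]; print(a,P,pix("side",P))
I=get_image("top")
ms=[r for r in outline_of("cap","top")]
for r in ms:
  m=r["mask"].astype(np.uint8); yy,xx=np.nonzero(m); c=np.array([xx.mean(),yy.mean()])
  print(r["confidence"],c,m.sum())
  if np.hypot(*(c-[220,204]))<12:
    def mod(p,z0=109):
      pts=[pix("top",[p[0]+30*np.cos(k),p[1]+30*np.sin(k),z]) for z in(z0,z0+15) for k in np.arange(0,6.28,.2)]
      h=cv2.convexHull(np.array(pts,np.float32)); M=cv2.moments(h); return np.array([M["m10"],M["m01"]])/M["m00"]-c, M["m00"]
    o=minimize(lambda p:(mod(p)[0]**2).sum(),[580,177],method="Nelder-Mead");print("lid centre",o.x,o.fun,"area",mod(o.x)[1])
go((580.8,177.5,170),84.4)
E
```

```text
1.0 [558.7 -46.5  91.7] [265.6 231.6]
1.15 [558.2 -51.6  76.3] [265.5 236.7]
1.25 [558.  -53.7  65.7] [265.5 239.7]
1.35 [557.9 -54.7  55. ] [265.4 242.4]
0.75 [267.7 266.4] 470
0.72 [219.7 203.2] 526Traceback (most recent call last):
  File "<stdin>", line 15, in <module>
    res = _minimize_neldermead(fun, x0, args, callback, bounds=bounds,
                               **options)
    fxr = func(xr)
    fx = function(np.copy(x), *(wrapper_args + args))
  File "<stdin>", line 15, in <lambda>
  File "<stdin>", line 13, in mod
  File "h.py", line 12, in pix
    m,Rm,o=cam(n); c=Rm.T@(np.array(P,float)-o)
           ~~~^^^
  File "h.py", line 6, in cam
    m=camera_model(n); o=np.array(m["orientation"],float)
ValueError: time passes only in moves, steps and waits
```

```bash
sed -i 's/^import numpy as np, cv2/import numpy as np, cv2, functools/; s/^def cam(n):/@functools.cache\ndef cam(n):/' h.py; python3 - <<'E'
from h import *
from scipy.optimize import minimize
I=get_image("top")
for r in outline_of("cap","top"):
  m=r["mask"].astype(np.uint8); yy,xx=np.nonzero(m); c=np.array([xx.mean(),yy.mean()])
  if np.hypot(*(c-[220,204]))<12:
    def mod(p,z0=109):
      pts=[pix("top",[p[0]+30*np.cos(k),p[1]+30*np.sin(k),z]) for z in(z0,z0+15) for k in np.arange(0,6.28,.2)]
      h=cv2.convexHull(np.array(pts,np.float32)); M=cv2.moments(h); return np.array([M["m10"],M["m01"]])/M["m00"]-c, M["m00"]
    o=minimize(lambda p:(mod(p)[0]**2).sum(),[580,177],method="Nelder-Mead");print(c,m.sum(),"lid centre",o.x,o.fun,"area",mod(o.x)[1])
go((580.8,177.5,170),84.4)
E
```

```text
[219.4 203.1] 529 lid centre [581.9 177.4] 5.169053268104397e-11 area 527.7226533268113
shift [1.1687, 0.0067, 0.1145] turn [0.0, 0.0, -0.006] t 8.95 heading 84.21721731230495
```

```bash

python3 -m jog '0.22 0 0 0 0 0 -1;0.44 0 0 0 0 0 -1;0.66 0 0 0 0 0 -1;0.85 0 0 0 0 0 -1;0.95 0 0 0 0 0 -1'; python3 -m jog '0.1 0 0 0 0 0 -1;0.2 0 0.05 0 0 0 -1;0.21 0.006 0.1 0 0 0 -1;0.21 0.006 0.1 0 0 0 -1;0.21 0.006 0.1 0 0 0 -1;0.21 0.006 0.1 0 0 0 -1'; python3 -c "
from h import *
go((581.4,177.4,122),84.4)"
```

```text
t: 9.45
ee_pos: [575.2, 137.0, 193.0]
orientation: [2.329, 2.109, 0.001]
ft_force: [0.1, -1.0, -1.0]
width: 88.0
grasp_force: 0.0
t: 10.05
ee_pos: [580.6, 174.9, 173.1]
orientation: [2.332, 2.105, -0.0]
ft_force: [0.1, 0.3, 0.8]
width: 87.9
grasp_force: 0.0
shift [0.013, 0.0028, 0.2556] turn [0.0, 0.0, -0.008] t 10.05 heading 84.16049187849059
```

```bash

python3 -m jog '0.013 0.003 0.05 0 0 0 -1;0.013 0.003 0.11 0 0 0 -1;0.013 0.003 0.17 0 0 0 -1;0.013 0.003 0.22 0 0 0 -1;0.013 0.003 0.256 0 0 0 -1;0.013 0.003 0.256 0 0 0 -1;0.013 0.003 0.256 0 0 0 -0.2;0.013 0.003 0.256 0 0 0 -0.2'; python3 -m jog '0 0 0 0 0 0 1;0 0 0 0 0 0 1;0 0 0 0 0 0 1;0 0 0 0 0 0 1'; python3 -c "
from h import *
s=get_obs();print(s['ft_force'],s['moment'],s['width'],s['qpos'].tolist())
go((581.4,177.4,122),84.4)"
```

```text
t: 10.85
ee_pos: [581.7, 178.4, 122.1]
orientation: [2.33, 2.106, 0.001]
ft_force: [-0.1, -0.3, -0.5]
width: 75.5
grasp_force: 0.0
t: 11.25
ee_pos: [582.0, 178.4, 122.2]
orientation: [2.33, 2.106, 0.002]
ft_force: [2.1, 0.3, 1.2]
width: 59.7
grasp_force: 30.0
[2.1 0.3 1.2] [-0.1 -0.5  0. ] 59.717522210239316 [0.27796297969739997, 0.5499895701197033, 1.739715604008391, -0.00019637444751911267, 0.8502370603931497, 0.3789825038157393]
shift [-0.0054, -0.0027, 0.0008] turn [0.003, -0.001, -0.006] t 11.25 heading 84.21944592313588
```

```bash

python3 -m jog '-0.002 0 0 0 0 -0.1 1;-0.003 0 -0.001 0 0 -0.22 1;-0.003 0 -0.003 0 0 -0.35 1;-0.003 0 -0.004 0 0 -0.5 1'; python3 -c "
from h import *
s=get_obs();print(s['ft_force'],s['moment'],s['width'])
go((581.4,177.4,122),84.4)"
```

```text
t: 11.65
ee_pos: [581.6, 178.0, 122.9]
orientation: [-2.034, -2.394, -0.002]
ft_force: [1.0, -0.2, 2.2]
width: 59.6
grasp_force: 30.0
[ 1.  -0.2  2.2] [-0.  -0.1 -0.6] 59.63693524817738
shift [-0.0026, -0.0012, 0.0043] turn [0.001, -0.002, 0.496] t 11.65 heading 99.28143823678879
```

```bash

python3 -m jog '0 0 -0.001 0 0 -0.13 1;0 0 -0.002 0 0 -0.26 1;0 0 -0.003 0 0 -0.38 1;0 0 -0.004 0 0 -0.5 1'; python3 - <<'E'
from h import *
s=get_obs();print(s['ft_force'],s['moment'],s['width'])
go((581.4,177.4,122),84.4)
for n in("top","side"):
  I=get_image(n)
  for t in("cap_dot","jar_seam"):
    for r in pinpoint(t,n)[:3]: 
      p=w(n,r["xyz"]); print(n,t,r["confidence"],p,np.degrees(np.arctan2(p[1]-177.4,p[0]-581.4)))
E
```

```text
t: 12.05
ee_pos: [581.0, 177.5, 123.3]
orientation: [-1.703, -2.639, 0.001]
ft_force: [-0.5, -0.2, 0.0]
width: 59.4
grasp_force: 30.0
[-0.5 -0.2  0. ] [-0.1 -0.1 -0.1] 59.39484398854945
shift [-0.0013, 0.0017, 0.0067] turn [-0.001, 0.0, 0.998] t 12.05 heading 114.34096379782261
top cap_dot 0.75 [462.   51.5   6.6] -133.48158484344012
side cap_dot 0.86 [460.3  52.4  11.8] -134.0930203908149
side cap_dot 0.69 [431.9 250.9  10.1] 153.80131348430885
side cap_dot 0.67 [614.6 176.1 118.2] -2.1967953902979116
side jar_seam 0.76 [609.6 158.8  57.8] -33.38415832678385
```

```bash

python3 -m jog '0 0 -0.001 0 0 -0.13 1;0 0 -0.002 0 0 -0.26 1;0 0 -0.003 0 0 -0.39 1;0 0 -0.004 0 0 -0.52 1;0 0 -0.005 0 0 -0.65 1;0 0 -0.006 0 0 -0.78 1;0 0 -0.007 0 0 -0.9 1;0 0 -0.007 0 0 -1 1'; python3 -m jog '0 0 0 0 0 -0.1 1;0 0 0 0 0 -0.13 1;0 0 0 0 0 -0.13 1'; python3 - <<'E'
from h import *
s=get_obs();print(s['ft_force'],s['moment'],s['width'])
go((581.4,177.4,122),84.4)
for n in("top","side"):
  I=get_image(n)
  for t in("cap_dot","jar_seam"):
    for r in pinpoint(t,n)[:3]: 
      p=w(n,r["xyz"]); print(n,t,r["confidence"],p,np.degrees(np.arctan2(p[1]-177.4,p[0]-581.4)))
E
```

```text
t: 13.15
ee_pos: [581.1, 177.8, 124.4]
orientation: [-0.963, -2.99, 0.0]
ft_force: [-0.1, -0.3, -0.4]
width: 59.6
grasp_force: 30.0
t: 13.45
ee_pos: [581.1, 177.8, 124.5]
orientation: [-0.864, -3.02, 0.0]
ft_force: [-1.0, 1.4, -1.0]
width: 59.6
grasp_force: 30.0
[-1.   1.4 -1. ] [ 0.  -0.2 -0. ] 59.590164323770054
shift [-0.0021, -0.0008, 0.0125] turn [-0.001, -0.0, 2.122] t 13.45 heading 148.0521698648864
top cap_dot 0.79 [457.5  52.3   9.5] -134.72594244296275
side cap_dot 0.55 [458.1  53.9  13.1] -134.9545294504646
side cap_dot 0.47 [432.  254.7   8.8] 152.63071466420695
side jar_seam 0.71 [606.5 159.8  58.7] -34.935411955628126
```

```bash

python3 -m jog '0 0 -0.008 0 0 0 1;0 0 -0.016 0 0 0 1;0 0 -0.02 0 0 0 1'; python3 -c "
from h import *
s=get_obs();print(s['ft_force'],s['moment'],s['width'])"
```

```text
t: 14.05
ee_pos: [581.4, 177.8, 129.0]
orientation: [0.863, 3.02, 0.0]
ft_force: [0.2, 0.5, -0.0]
width: 59.9
grasp_force: 30.0
[ 0.2  0.5 -0. ] [ 0.  -0.2 -0. ] 59.876747109390465
```

Free, with no resistance. Lifting the remaining 25 mm straight up.

```bash

python3 -m jog '0 0 -0.02 0 0 0 1;0 0 -0.05 0 0 0 1;0 0 -0.08 0 0 0 1;0 0 -0.11 0 0 0 1;0 0 -0.125 0 0 0 1;0 0 -0.125 0 0 0 1;0 0 -0.125 0 0 0 1;0 0 -0.125 0 0 0 1'; python3 - <<'E'
from h import *
s=get_obs();print(s['ee_pos'],s['ft_force'],s['moment'],s['width'],s['grasp_force'])
a=get_image("side")
for t in("cap_dot","cap","jar_mouth","jar_seam","lever_knob"):
    for r in pinpoint(t,"side")[:3]: print(t,r["confidence"],w("side",r["xyz"]))
b=get_image("top")
for t in("cap","jar_mouth","jar"):
    for r in pinpoint(t,"top")[:3]: print(t,r["confidence"],w("top",r["xyz"]))
cv2.imwrite("pics/z3.png",cv2.resize(np.hstack([a[140:260,190:340],b[160:280,180:330]])[:,:,::-1],(800,320),interpolation=cv2.INTER_CUBIC))
E
```

```text
t: 14.85
ee_pos: [581.1, 177.6, 153.4]
orientation: [-0.863, -3.02, 0.0]
ft_force: [-0.6, 0.1, -0.4]
width: 59.9
grasp_force: 30.0
[581.1 177.6 153.4] [-0.6  0.1 -0.4] [ 0.  -0.1  0. ] 59.94773051392487 29.999854587949812
cap_dot 0.88 [457.3  51.4  10.6]
cap_dot 0.62 [428.6 254.4  10.5]
cap_dot 0.56 [609.1 193.9 147.4]
cap 0.83 [437.4  63.3   2.5]
cap 0.56 [582.5 176.1 142.7]
cap 0.55 [451.6 242.2   0.2]
jar_mouth 0.72 [583.1 175.6 120.9]
jar_seam 0.9 [606.3 158.3  57.4]
lever_knob 0.46 [554.  -53.7  57.9]
cap 0.57 [443.5  67.7  -3.5]
jar 0.17 [693.9 110.4   1.1]
```

View pics/z3.png

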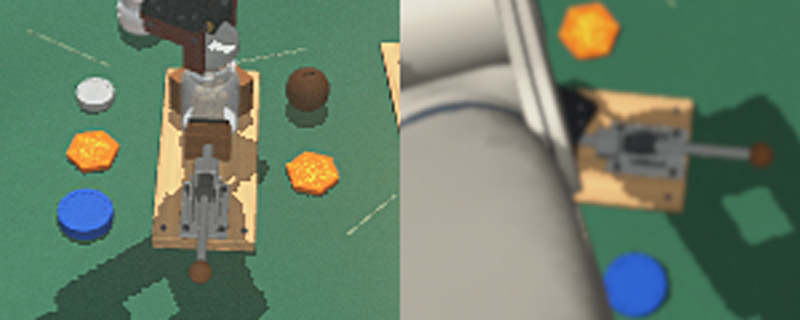

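The picture shows the lid held above the jar (left half, about (218,45)), with the jar still in the V-block and the lever knob down at (200,271). The networks put the lid's edge near z 142 and the mouth near z 121, and the seam hasn't moved.

```bash
python3 -c "
from workcell import *
print(close_job())"
```

```text
the job is handed in; nothing more can be done
None
```

The job is handed in at about 15 s: the clamp lever is down on its stop, the lid was unscrewed about 64° with the jar's seam staying put, and it is held level about 2 cm above the mouth of the still-clamped jar, with no contact with the other toys.

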